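# Cover the drive bay, then hold the grader lid open for inspection

## Task

The bean grader's rollers are to be inspected: first put the loose yellow cover plate over the two locating pins so that it lies flush on the deck over the open drive bay, and let go of it, keeping the lid shut until then. Then lift the hinged lid to 60 degrees from closed, give or take a few degrees, and keep holding it there with the gripper; the program finishes while still holding, because the lid falls shut if released. Leave the green tin, the wooden-handled tamper and the drinking glass where they stand.

Things in the scene. Friction and masses are not known exactly. Their poses are not given: they have to be found in the camera images.
- grader: Green machine fixed to the bench, 260 (x) x 220 (y) mm. Origin: centre of its underside; x points to its back (hinge side), z up. Front (x -130 to -18 mm): flat deck, top at z = 50, with an open drive bay 52 x 88 mm (brass gears) and a pin on each side of it. Rear (x -18 to 130): box of steel rollers under a flat aluminium lid, lid top at z = 75.
- bay_center (a point): Point on the deck surface (z = 50 mm in the grader's frame, x -78, y 0), midway between the two pins; axes as the grader's. The cover plate's origin belongs here.
- pin_left (a point): Tip of the steel locating pin on the grader's +y side, 60 mm in y from bay_center, 14 mm above the deck. Pin 10 mm thick for 9 mm, then a taper to 4 mm at the tip.
- pin_right (a point): Tip of the like pin on the -y side, 60 mm from bay_center.
- cover_plate: Loose yellow plate, 80 (its x) x 150 (its y) x 6 mm, 0.25 kg, lying flat on the bench. Origin: centre of its underside. Two through holes of 13 mm at y = +60 and -60 mm; it fits either way round. In the middle stands a black grip rib 14 mm wide in x, 50 mm long in y, its top 44 mm above the plate's underside.
- lid (a joint): Lid angle, rad: 0 closed, grows as the lid's front edge rises, stop at 1.4. Free hinge with slight damping, no catch: the lid (about 0.45 kg) falls shut from every angle. 60 degrees = 1.047.
- lid_hinge (a point): Middle of the lid's hinge axis, which runs along the grader's y at the rear (x 125, z 72 mm in the grader's frame); turns with the lid. The lid reaches 150 mm forward from here, 220 mm wide, 5 mm thick.
- lid_handle (a point): Middle of the dark round handle bar on the lid: 12 mm thick, along y, 98 mm free between its two posts, standing 41 mm (to its middle) above the lid's top. With the lid closed it lies 130 mm in front of the hinge and 44 mm above it; it moves with the lid.
- sample_tin_3: Bystander: green tin with grey cap, 67 mm wide, 85 mm high; origin at its underside.
- tamper: Bystander: tamper with a wooden handle and white foot, 58 mm wide, 82 mm high; origin at its underside.
- cupping_glass_1: Bystander: clear drinking glass, 80 mm wide, 90 mm high; origin at its underside.

How it is judged:
On the way:
1. the cover plate lies flush over both pins and is let go, the lid still shut (horizontal distance between cover_plate and bay_center below 0.004 m and z of cover_plate in the frame of bay_center below 0.0025 m and angle between the y axis of cover_plate and the y axis of grader, either way round below 0.06 rad and angle between cover_plate's own z axis and vertical below 0.04 rad and contact force between the fingers and cover_plate below 0.1 N and value of joint lid below 0.08 rad), for 0.2 s.
At the end, for the whole second after the job is handed in: The lid stands at 60 degrees, give or take 7, carried by the gripper's fingers alone; the cover plate lies over both pins, flush on the deck (within 2.5 mm in height and 4 mm sideways) (horizontal distance between cover_plate and bay_center below 0.004 m and z of cover_plate in the frame of bay_center below 0.0025 m and angle between the y axis of cover_plate and the y axis of grader, either way round below 0.06 rad and angle between cover_plate's own z axis and vertical below 0.04 rad and value of joint lid between 0.927 and 1.167 rad and contact force between the fingers and lid above 0.3 N and contact force between lid and sample_tin_3 below 0.2 N and contact force between lid and tamper below 0.2 N and contact force between lid and cupping_glass_1 below 0.2 N and contact force between lid and cover_plate below 0.2 N); the arm keeps its last pose, push and grip.
It fails at once if the lid is raised (over 0.2 rad) while the cover plate does not lie flush over the pins (value of joint lid above 0.2 rad and not (horizontal distance between cover_plate and bay_center below 0.004 m and z of cover_plate in the frame of bay_center below 0.0025 m and angle between the y axis of cover_plate and the y axis of grader, either way round below 0.06 rad and angle between cover_plate's own z axis and vertical below 0.04 rad)).
It fails at once if the green tin is pushed more than 25 mm or tipped over (distance of sample_tin_3 from where it was at the start of the episode above 0.025 m or angle between sample_tin_3's own z axis and vertical above 0.5 rad).
It fails at once if the tamper is pushed more than 25 mm or tipped over (distance of tamper from where it was at the start of the episode above 0.025 m or angle between tamper's own z axis and vertical above 0.5 rad).
It fails at once if the glass is pushed more than 25 mm or tipped over (distance of cupping_glass_1 from where it was at the start of the episode above 0.025 m or angle between cupping_glass_1's own z axis and vertical above 0.5 rad).
It also fails if it takes over 51 s, if anything falls off the work surface, if the arm or the gripper's body presses on something with over 40 N, if the wrist force passes 120 N, or if a joint passes its speed limit or range.

## Robot

A 6-joint arm with a two-finger parallel gripper is mounted at the origin on a cart in front of the work surface, level with it; the furniture and walls round the work are solid. World frame = base frame: x ahead of the robot, y to its left, z up, the work surface at z = 0. Lengths are in m, angles in rad, forces in N, time in s.
With the tool pointing down it reaches from about 0.3 to 0.775 m from the base axis. Payload 14.6 kg.
Tool frame: the origin (TCP) lies at the very end of the fingers, on their centre line; the grasp point (between the pads) lies 19 mm behind it; z points along the fingers, y is the line along which they close (so a half turn about z gives the same grasp; the last joint's range is limited). The gripper opens to 94 mm and grips with 3 to 60 N. Pads are 16 mm wide; open, the fingers measure 119 mm over their backs; the gripper's body (75 mm by 177 mm) begins 78 mm behind the grasp point.
Start: joints at [1.175, 0.3, 1.521, -0, 1.321, -0.067], TCP at [0.178, 0.521, 0.205] pointing down, gripper open.
Joint ranges: [-3.03, 3.03], [-0.79, 2.21], [0.23, 2.52], [-1.04, 4.18], [0, 3.07], [-2.55, 2.55]. Speed limits (rad/s): [2.22, 2.22, 2.57, 3.14, 3.14, 3.14].

## Interface

Orientations are given as [roll, pitch, yaw] about the fixed x, y, z axes, in that order (R = Rz(yaw) Ry(pitch) Rx(roll)).
In Python, from station import ctrl, camera, camera_info, finder gives the robot as it stands.
- The arm moves only by the tool carry_out, never from a script. Its argument "motion" is a list of rows, each a list of 2 entries, a list of its own where there are three numbers: the shift along the tool's x, y, z as a fraction of full scale, then the turn about the tool's z as a fraction of full scale. A call has 1 to 12 rows; each row is the pose to reach, as a shift and turn from the pose commanded when the call began, along the tool's axes at that moment, turning the shorter way round; what a row does not reach only later rows make up. Full scale, the value 1, is 200 mm for a shift and 360 degrees for a turn. A row lasts 1/10 s, in which the tool goes at most 50 mm and 8.59 degrees, less where a joint would pass 70% of its speed; a pose out of reach is approached as far as the arm can. A call with a number of a shift or a turn outside -1 to 1 is refused whole. A call with a gripper value outside its range is refused whole. "hand" is the closure, from -1 (fully open) to 1 (shut), set as the call begins (left out, the last holds). The fingers move at their own pace and stop on an object; "force" is the grip in N (left out, the last holds). Time passes only in rows, so rows that repeat a pose let the fingers close. It gives the time, the measured TCP pose, the force, the opening and the grip force at its end, in the units of the state.
- ctrl.get_obs(): the state, without advancing time (a new reading comes with each control period).
- camera(name): name is "scene" or "side" or "wrist"; returns (picture, depth): 420x560x3 uint8, blue, green, red; 420x560 float32, m along the optical axis (not along the pixel's ray), 0 where there is no reading.
- camera_info(name): a dict with "camera_matrix" (3x3 intrinsics, pixels), "dist_coeffs" ([k1, k2, p1, p2, k3] as OpenCV has them; the pictures are not rectified), "origin" and "attitude" of the camera in the world. Camera axes: x right, y down, z forward; pixel columns grow to the right and rows downward; lengths in m; the calibration is good to about 2 mm. A picture is of the moment at which its call begins: read the wrist's pose just before it. camera_info takes no time and is no camera call; for the wrist camera it gives the pose at the moment of the call.
- ctrl.hand_in(): hands the job in; it is judged then, once.
Trained networks look in the newest picture that a camera, given by its name, has taken for a name from the list of things; names that differ only in an ending like _2 or _b are one class to them, and where a whole thing is asked for, a point or a joint stands for the part that bears it (a point fixed in the world has none). Each returns a list of dicts, best first, with "conf" (0 to 1); they miss things now and then, are a little off and sometimes report something else, mostly with a low value. They report only what shows in the picture. A call takes as long as a camera call.
- finder.boxes_of(camera, query): "location" ([column, row] in pixels, amid what is visible of it).
- finder.cut_out(camera, query): "mask" (420x560 bool, what is visible of it) and "location" ([column, row] in pixels, amid what is visible of it).
- finder.pinpoint(camera, query): "location" ([column, row] in pixels: a listed point, or the origin of a listed thing).
The state is a dict: "time_s": time; "qpos": joint angles; "joint_vel": joint speeds; "tau": joint torques, N m; "ee_pos": TCP position; "eef_rot": TCP orientation; "force": force on the tool from outside, world axes, zero at the start; "moment": the same for the moment, N m; "grip_width": finger opening in m; "grip_force": force on a finger pad.
Only numpy, scipy, OpenCV 4.12 (cv2) and the standard library are available. Lean on these libraries where they do the work, as an engineer would, in place of code of your own. Each camera call takes 0.05 s, during which the arm holds its last target. There are 200 camera calls.

## Working session

There is one attempt and no reset: what is moved stays moved. The work goes in short steps, Python scripts to look and compute and a tool call to move; the robot and the scene stay as the last step left them, time stands still between calls to the robot, and variables do not carry over. Pictures are saved under pics/ and viewed, at most 10 in all, crops included, and the job is handed in when it is done.

Besides the shell and the picture viewer there is one more tool, called after "Request:" as name([rows], argument=value, ...), one row to a line, values as JSON. carry_out: Moves the arm, as the interface text tells. Its arguments: {"type":"object","properties":{"motion":{"type":"array","items":{"type":"array"}},"hand":{"type":"number"},"force":{"type":"number"}},"required":["motion"]}

```bash
mkdir -p pics; cat > h.py <<'E'
import numpy as np, cv2
from scipy.spatial.transform import Rotation as R
from station import ctrl, camera, camera_info, finder
def cam(name):
    i=camera_info(name); K=np.array(i["camera_matrix"]);D=np.array(i["dist_coeffs"],float)
    A=np.array(i["attitude"],float)
    M=A if A.shape==(3,3) else R.from_euler('xyz',A).as_matrix()
    return K,D,np.array(i["origin"]),M
def ray(c,px):
    K,D,o,M=c
    n=cv2.undistortPoints(np.array(px,float).reshape(-1,1,2),K,D).reshape(-1,2)
    return np.c_[n,np.ones(len(n))]@M.T
def onz(c,px,z):
    d=ray(c,px); return c[2]+d*((z-c[2][2])/d[:,2])[:,None]
def withdepth(c,px,dep): return c[2]+ray(c,px)*np.array(dep).reshape(-1,1)
def proj(c,P):
    K,D,o,M=c; Q=(np.atleast_2d(P)-o)@M
    return cv2.projectPoints(Q,np.zeros(3),np.zeros(3),K,D)[0].reshape(-1,2)
E
cat > a.py <<'E'
from h import *
ims=[]
for n in("scene","side"):
    im,d=camera(n); c=cam(n); ims.append(im.copy()); print(n,camera_info(n)["attitude"],c[2])
    for q in("bay_center","pin_left","pin_right","cover_plate","lid_hinge","lid_handle","sample_tin_3","tamper","cupping_glass_1","grader"):
        for r in finder.pinpoint(n,q)[:2]:
            p=r["location"];u=int(round(p[0]));v=int(round(p[1]))
            dd=d[min(max(v,0),419),min(max(u,0),559)]
            print(q,round(r["conf"],2),np.round(p,1),"depthpt",np.round(withdepth(c,[p],[dd])[0],3))
cv2.imwrite("pics/a1.png",ims[0]);cv2.imwrite("pics/a2.png",ims[1])
E
python3 a.py
```

```text
scene [-2.43077670e+00 -1.51716283e-03 -2.53415985e+00] [0.28218586 0.48262702 0.77741896]
bay_center 0.63 [362.1 206.3] depthpt [ 0.469 -0.173  0.042]
pin_left 0.69 [342.8 212.7] depthpt [ 0.497 -0.12   0.05 ]
pin_right 0.97 [374.  193.4] depthpt [ 0.46  -0.218  0.058]
lid_hinge 0.57 [300.8 161.3] depthpt [ 0.672 -0.197  0.074]
lid_hinge 0.5 [334.4 204.5] depthpt [ 0.527 -0.131  0.051]
lid_handle 0.73 [342.5 173.2] depthpt [ 0.539 -0.177  0.118]
sample_tin_3 0.82 [220.3 276.9] depthpt [0.629 0.196 0.049]
tamper 0.74 [169.2 283.3] depthpt [0.727 0.263 0.019]
cupping_glass_1 0.71 [216.4 204.8] depthpt [0.781 0.033 0.038]
grader 0.79 [334.7 203.5] depthpt [ 0.528 -0.133  0.052]
side [-2.12123996  0.0212151  -0.08999125] [ 0.51634028 -1.01910908  0.73399759]
bay_center 0.87 [230.4 265. ] depthpt [ 0.482 -0.147  0.036]
pin_left 0.94 [234.5 242.6] depthpt [ 0.494 -0.089  0.051]
pin_right 0.83 [219.9 281.9] depthpt [ 0.462 -0.222  0.055]
cover_plate 0.81 [204.5 193.1] depthpt [0.417 0.192 0.017]
cover_plate 0.73 [262.1 239.5] depthpt [ 0.551 -0.179  0.121]
lid_hinge 0.65 [323.9 260.3] depthpt [ 0.673 -0.201  0.074]
lid_handle 0.85 [260.7 237.1] depthpt [ 0.549 -0.17   0.12 ]
sample_tin_3 0.75 [296.1 197.5] depthpt [0.659 0.145 0.013]
tamper 0.95 [313.7 180.3] depthpt [0.719 0.232 0.012]
cupping_glass_1 0.61 [366.3 227.2] depthpt [ 0.806 -0.027  0.024]
grader 0.8 [262.3 284.6] depthpt [ 0.544 -0.262  0.075]
```

View pics/a1.png

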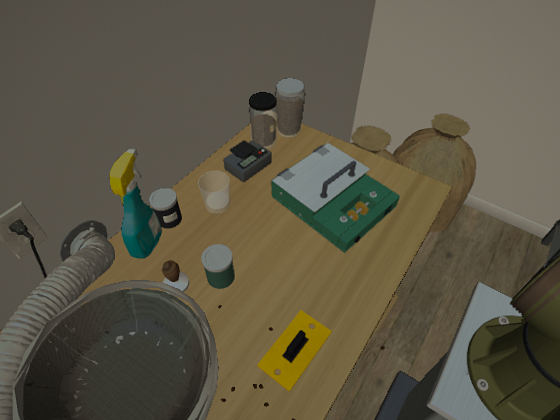

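View pics/a2.png

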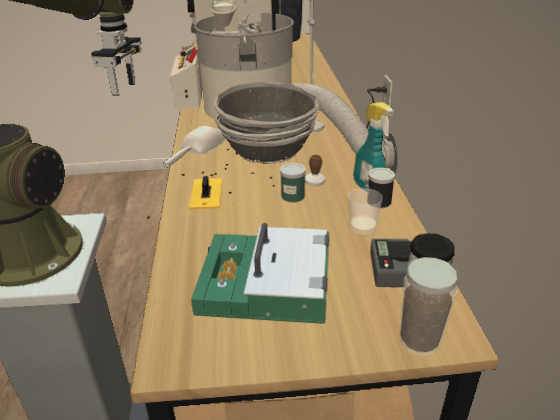

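The scene picture shows the yellow plate at about (295,348), the grader at (335,195), the tin at (218,265), the tamper at (172,275) and the glass at (215,192). The side picture agrees. Next I fit exact poses.

```bash
cat > b.py <<'E'
from h import *
def cloud(n):
    im,d=camera(n);c=cam(n);v,u=np.mgrid[0:420,0:560];ok=d>0
    px=np.c_[u[ok],v[ok]];return im[ok],px,withdepth(c,px,d[ok]),c
def rect(P,t):
    (cx,cy),(w,h),a=cv2.minAreaRect((P[:,:2]*1000).astype(np.float32)); print(t,len(P),np.round([cx,cy,w,h,a],1),"z",np.round(np.median(P[:,2]),4))
for n in("scene","side"):
    im,px,P,c=cloud(n); hsv=cv2.cvtColor(im[None],cv2.COLOR_BGR2HSV)[0]
    inb=(P[:,0]>.2)&(P[:,0]<.65)&(P[:,1]>.05)&(P[:,1]<.5)
    y=inb&(hsv[:,0]>20)&(hsv[:,0]<32)&(hsv[:,1]>200)&(P[:,2]<.03)
    if y.sum()>20: rect(onz(c,px[y],.006),n+" plate")
    b=inb&(hsv[:,2]<60)&(P[:,2]>.03)&(P[:,2]<.06)
    if b.sum()>5: print("rib pts",b.sum(),P[b].mean(0))
    g=(P[:,0]>.3)&(P[:,0]<.8)&(P[:,1]>-.45)&(P[:,1]<.0)
    lid=g&(abs(P[:,2]-.075)<.006)&(hsv[:,1]<60)
    rect(P[lid],n+" lid(150x220)")
    al=g&(P[:,2]>.03)&(P[:,2]<.085)&((hsv[:,1]<60)|((hsv[:,0]>60)&(hsv[:,0]<100)))
    rect(P[al],n+" grader")
    h=g&(P[:,2]>.105)&(P[:,2]<.13)
    rect(P[h],n+" handle"); print(P[h].mean(0))
cs=cam("scene");cd=cam("side")
def tri(a,b):
    A=ray(cs,[a])[0];B=ray(cd,[b])[0]
    s=np.linalg.lstsq(np.c_[A,-B],cd[2]-cs[2],rcond=None)[0]
    p,q=cs[2]+A*s[0],cd[2]+B*s[1];return np.round((p+q)/2,4),np.round(np.linalg.norm(p-q),4)
print(tri((342.8,212.7),(234.5,242.6)),tri((374,193.4),(219.9,281.9)),tri((342.5,173.2),(260.7,237.1)))
o=ctrl.get_obs();print(o["time_s"],o["ee_pos"],o["eef_rot"],o["grip_width"]);print(cam("wrist")[2:])
E
python3 b.py
```

```text
scene plate 2435 [417.2 219.2 151.1  80.3  87.2] z 0.006
rib pts 403 [0.5147867  0.23123535 0.04454151]
scene lid(150x220) 3126 [ 643.3 -202.9  284.9  380.6    5. ] z 0.0758
scene grader 6836 [ 602.  -193.8  388.7  395.5   89.7] z 0.0555
scene handle 306 [ 651.3 -272.   107.7  355.8   47.8] z 0.1202
[ 0.62354686 -0.22854888  0.11897503]
rib pts 349 [0.54959647 0.33210395 0.04378425]
side lid(150x220) 4813 [ 679.8 -220.7  242.   354.8   67.3] z 0.0741
side grader 9588 [ 603.5 -205.3  388.7  392.5   89.7] z 0.0704
side handle 464 [ 654.3 -286.6  101.9  375.    44.7] z 0.1194
[ 0.65615529 -0.2787557   0.11811674]
(array([ 0.4933, -0.1073,  0.0649]), np.float64(0.0013)) (array([ 0.4611, -0.2209,  0.0543]), np.float64(0.0012)) (array([ 0.5434, -0.1742,  0.1214]), np.float64(0.0108))
1.2 [0.1775876  0.52053473 0.2054408 ] [3.14158948e+00 1.36501303e-07 2.81281436e+00] 0.0941634112493854
(array([0.10551496, 0.5452745 , 0.38421206]), array([[ 3.23253996e-01,  9.14792947e-01,  2.42199749e-01],
       [ 9.46312209e-01, -3.12552090e-01, -8.24887520e-02],
       [ 2.39909113e-04,  2.55861398e-01, -9.66713446e-01]]))
```

```bash
cat >> h.py <<'E'
def plan(target,yaw=None):
    o=ctrl.get_obs();r=R.from_euler('xyz',o["eef_rot"]);d=np.array(target)-o["ee_pos"]
    t=r.inv().apply(d)/.2
    tz=0 if yaw is None else -((yaw-o["eef_rot"][2]+np.pi)%(2*np.pi)-np.pi)/(2*np.pi)
    print("shift",np.round(t,4),"turn",round(tz,4),"t",o["time_s"],np.round(o["ee_pos"],4),np.round(o["eef_rot"],4),round(o["grip_width"],4))
E
cat > c.py <<'E'
from h import *
H=np.zeros((12,12))
for n in("scene","side"):
    im,d=camera(n);c=cam(n);v,u=np.mgrid[0:420,0:560];ok=d>0
    P=withdepth(c,np.c_[u[ok],v[ok]],d[ok])
    for x,y,z in P[(P[:,2]<.6)]:
        i,j=int(x//.05)-2,int((y+.1)//.05)
        if 0<=i<12 and 0<=j<12: H[i,j]=max(H[i,j],z)
print("rows x from .1, cols y from -.1, step .05, cm");print((H*100).astype(int))
plan([.41,.21,.22],1.522)
E
python3 c.py
```

```text
rows x from .1, cols y from -.1, step .05, cm
[[28 28 27  1  0  0 53 52 51 48 45 41]
 [ 0  0  0  0  0  0  0 51 52 49 49 44]
 [ 0  0  0  0  0  0  0  0  0  0 48 48]
 [ 0  0  0  0  0  0  0  0  0  2  1  0]
 [ 0  0  0  0  0  0  0  0  0  2  2  2]
 [ 0  0  0  0  0  0  1  0  0  0  0  5]
 [ 5  5  0  0  0  4  4  1  0  0 16 11]
 [ 6  5  0  0  0  0  0  0 16 17 17 17]
 [ 7  0  0  0  0  0  0  0 17 17 11  9]
 [ 7  0  0  0  0  0  0  0 16 11  8  8]
 [ 7  0  0  0  8  8  8 16 16 10  8  8]
 [ 7  0  0  0  8  8  8  1 16 14  9  9]]
shift [-1.6011 -1.0942 -0.0728] turn 0.2054 t 1.3 [0.1776 0.5205 0.2054] [-3.1415  0.      2.8128] 0.0939
```

Request:
carry_out([
  [[-0.8,-0.55,0],0.11],
  [[-0.8,-0.55,0],0.11],
  [[-0.8,-0.55,0],0.11],
  [[-0.8,-0.55,0],0.11],
  [[-0.8,-0.55,0],0.11],
  [[-0.8,-0.55,0],0.11],
])

```text
time_s: 1.9
ee_pos: [0.2941, 0.3641, 0.2057]
eef_rot: [3.141, -0.0, 2.118]
force: [-0.5, -0.0, 0.6]
grip_width: 0.0943
grip_force: 0.0
```

```bash
python3 -c "
from h import *
plan([.41,.215,.2],1.522)"
```

```text
shift [-0.9382  0.1066  0.0284] turn 0.0949 t 1.9 [0.2941 0.3641 0.2057] [ 3.1411e+00 -2.0000e-04  2.1181e+00] 0.0943
```

Request:
carry_out([
  [[-0.938,0.107,0.028],0.095],
  [[-0.938,0.107,0.028],0.095],
  [[-0.938,0.107,0.028],0.095],
  [[-0.938,0.107,0.028],0.095],
  [[-0.938,0.107,0.028],0.095],
  [[-0.938,0.107,0.028],0.095],
  [[-0.938,0.107,0.028],0.095],
])

```text
time_s: 2.6
ee_pos: [0.4093, 0.2172, 0.1998]
eef_rot: [-3.141, -0.0, 1.529]
force: [-0.3, 0.6, 2.0]
grip_width: 0.0938
grip_force: 0.0
```

```bash
cat > d.py <<'E'
from h import *
c=cam("wrist");im,d=camera("wrist");cv2.imwrite("pics/w1.png",im)
hsv=cv2.cvtColor(im,cv2.COLOR_BGR2HSV)
m=(hsv[...,0]>20)&(hsv[...,0]<32)&(hsv[...,1]>180)
v,u=np.nonzero(m);P=onz(c,np.c_[u,v],.006)
(cx,cy),(w,h),a=cv2.minAreaRect((P[:,:2]*1000).astype(np.float32));print(len(P),np.round([cx,cy,w,h,a],2))
for r in finder.cut_out("wrist","cover_plate")[:1]:
    v,u=np.nonzero(r["mask"]);Q=withdepth(c,np.c_[u,v],d[v,u]);k=Q[:,2]>.038
    print(r["conf"],k.sum(),cv2.minAreaRect((Q[k,:2]*1000).astype(np.float32)),Q[k].mean(0))
plan([.41,.215,.2],1.522)
E
python3 d.py
```

```text
5619 [414.72 219.77 145.02  76.86  87.33]
shift [-0.0109  0.004  -0.0006] turn 0.001 t 2.7 [0.4093 0.2172 0.1999] [-3.1416e+00 -1.0000e-04  1.5285e+00] 0.0942
```

View pics/w1.png

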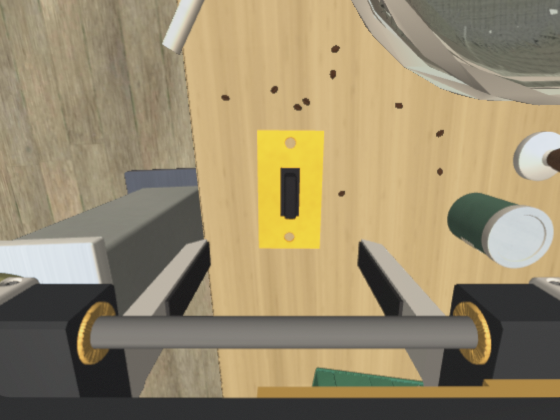

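The wrist view shows the plate at about (290,190), with holes at (291,142) and (289,237). The fitted size of 145 mm is 4% short, so I check the scale against depth.

```bash
cat > e.py <<'E'
from h import *
c=cam("wrist");im,d=camera("wrist");print(np.round(c[0],1).tolist(),np.round(c[1],4),c[2],ctrl.get_obs()["ee_pos"])
for p in((275,190),(310,220),(250,110),(290,180)): print(p,d[p[1],p[0]],withdepth(c,[p],[d[p[1],p[0]]])[0])
hsv=cv2.cvtColor(im,cv2.COLOR_BGR2HSV);m=((hsv[...,0]>20)&(hsv[...,0]<35)&(hsv[...,1]>180)&(hsv[...,2]>120)).astype(np.uint8)
n,l,s,_=cv2.connectedComponentsWithStats(m);k=1+s[1:,4].argmax();print(s[k])
v,u=np.nonzero(l==k);P=onz(c,np.c_[u,v],.006);print(cv2.minAreaRect((P[:,:2]*1000).astype(np.float32)))
print(onz(c,[(290.5,142.5),(289,237)],.006))
rim=(hsv[...,2]<70);v,u=np.nonzero(rim[150:230,265:320]);v+=150;u+=265
Q=withdepth(c,np.c_[u,v],d[v,u]);k=Q[:,2]>.035;print(k.sum(),cv2.minAreaRect((Q[k,:2]*1000).astype(np.float32)),np.median(Q[k,2]))
E
python3 e.py
```

```text
[[302.6, 0.0, 283.7], [0.0, 302.6, 212.2], [0.0, 0.0, 1.0]] [-0.0031  0.      0.      0.      0.    ] [0.41079378 0.29225141 0.37866799] [0.40936572 0.21710911 0.19990951]
(275, 190) 0.3769113 [0.39681757 0.22303118 0.0072432 ]
(310, 220) 0.38901886 [0.43974174 0.18163238 0.00516211]
(250, 110) 0.35917386 [0.37171933 0.3193221  0.00041816]
(290, 180) 0.3370007 [0.41544802 0.24040547 0.04371345]
[ 259  132   64  115 5617]
((414.6903381347656, 219.77410888671875), (145.0504150390625, 76.75963592529297), 87.298828125)
[[0.4182663  0.27983199 0.006     ]
 [0.41188002 0.15998173 0.006     ]]
514 ((415.73223876953125, 244.6682891845703), (94.6865005493164, 13.734437942504883), 87.6719741821289) 0.04325063602610288
```

```bash
python3 -c "
from h import *
plan([.4155,.2198,.016],1.518)"
```

```text
shift [0.0147 0.03   0.9196] turn 0.0016 t 2.75 [0.4094 0.2171 0.1999] [ 3.1415e+00 -1.0000e-04  1.5280e+00] 0.0938
```

Request:
carry_out([
  [[0.015,0.03,0.25],0.0016],
  [[0.015,0.03,0.5],0.0016],
  [[0.015,0.03,0.7],0.0016],
  [[0.015,0.03,0.85],0.0016],
  [[0.015,0.03,0.92],0.0016],
  [[0.015,0.03,0.92],0.0016],
  [[0.015,0.03,0.92],0.0016],
])

```text
time_s: 3.45
ee_pos: [0.4161, 0.2194, 0.0164]
eef_rot: [3.141, -0.0, 1.516]
force: [0.0, -0.3, 0.2]
grip_width: 0.0942
grip_force: 0.0
```

Request:
carry_out([
  [[0,0,0],0],
  [[0,0,0],0],
  [[0,0,0],0],
  [[0,0,0],0],
  [[0,0,0],0],
  [[0,0,0],0],
  [[0,0,0],0],
  [[0,0,0],0],
], hand=1, force=30)

```text
time_s: 4.25
ee_pos: [0.416, 0.2188, 0.0158]
eef_rot: [-3.141, 0.0, 1.515]
force: [-0.6, 0.1, -0.2]
grip_width: 0.0333
grip_force: 0.0
```

Request:
carry_out([
  [[0,0,-0.2],0],
  [[0,0,-0.45],0],
  [[0,0,-0.7],0],
  [[0,0,-0.7],0],
  [[0,0,-0.7],0],
])

```text
time_s: 4.75
ee_pos: [0.4163, 0.2189, 0.1564]
eef_rot: [3.14, -0.001, 1.515]
force: [0.7, -1.1, -0.0]
grip_width: 0.0002
grip_force: 0.0
```

```bash
python3 -c "
from h import *
plan([.43,.03,.155],1.40)
plan([.477,-.164,.155],1.297)"
```

```text
shift [-0.9392  0.1215  0.0066] turn 0.0183 t 4.75 [0.4163 0.2189 0.1564] [ 3.1400e+00 -8.0000e-04  1.5147e+00] 0.0002
shift [-1.8945  0.4106  0.0063] turn 0.0346 t 4.75 [0.4163 0.2189 0.1564] [ 3.1400e+00 -8.0000e-04  1.5147e+00] 0.0002
```

The fingers were still at 33 mm when I lifted, so the grasp missed. I'll reopen, check where the plate is, and redo it with more closing time.

Request:
carry_out([
  [[0,0,0],0],
  [[0,0,0],0],
  [[0,0,0],0],
  [[0,0,0],0],
  [[0,0,0],0],
  [[0,0,0],0],
  [[0,0,0],0],
  [[0,0,0],0],
], hand=-0.1)

```text
time_s: 5.55
ee_pos: [0.4161, 0.2188, 0.1559]
eef_rot: [3.142, 0.0, 1.515]
force: [-0.4, -0.2, -0.5]
grip_width: 0.0514
grip_force: 0.0
```

```bash
cat > f.py <<'E'
from h import *
c=cam("wrist");im,d=camera("wrist");cv2.imwrite("pics/w2.png",im)
hsv=cv2.cvtColor(im,cv2.COLOR_BGR2HSV);m=((hsv[...,0]>20)&(hsv[...,0]<35)&(hsv[...,1]>180)&(hsv[...,2]>120)).astype(np.uint8)
n,l,s,_=cv2.connectedComponentsWithStats(m);k=1+s[1:,4].argmax();print(s[k])
v,u=np.nonzero(l==k);P=onz(c,np.c_[u,v],.006);print(cv2.minAreaRect((P[:,:2]*1000).astype(np.float32)))
plan([.4155,.2198,.016],1.518)
E
python3 f.py
```

```text
[ 250  164   70   95 2233]
((414.2912292480469, 205.8792724609375), (108.50695037841797, 76.63677978515625), 87.66243743896484)
shift [ 0.0046 -0.0032  0.6994] turn -0.0005 t 5.6 [0.4161 0.2188 0.1559] [ 3.1415 -0.      1.5147] 0.0514
```

Request:
carry_out([
  [[0,0,0.2],0],
  [[0,0,0.45],0],
  [[0,0,0.62],0],
  [[0,0,0.7],0],
  [[0,0,0.7],0],
])

```text
time_s: 6.1
ee_pos: [0.4149, 0.2183, 0.0139]
eef_rot: [-3.138, 0.002, 1.515]
force: [-0.0, 0.4, 1.2]
grip_width: 0.0521
grip_force: 0.0
```

Request:
carry_out([
  [[0,0,0],0],
  [[0,0,0],0],
  [[0,0,0],0],
  [[0,0,0],0],
  [[0,0,0],0],
  [[0,0,0],0],
  [[0,0,0],0],
  [[0,0,0],0],
  [[0,0,0],0],
], hand=1, force=40)

```text
time_s: 7.0
ee_pos: [0.4163, 0.2189, 0.0163]
eef_rot: [3.141, -0.0, 1.515]
force: [-1.2, -0.4, 7.3]
grip_width: 0.0136
grip_force: 40.0
```

Request:
carry_out([
  [[0,0,-0.2],0],
  [[0,0,-0.45],0],
  [[0,0,-0.7],0],
  [[-0.25,0.05,-0.7],0.01],
  [[-0.5,0.1,-0.7],0.02],
  [[-0.75,0.16,-0.7],0.02],
  [[-1,0.2,-0.7],0.02],
  [[-1,0.2,-0.7],0.02],
  [[-1,0.2,-0.7],0.02],
])

```text
time_s: 7.9
ee_pos: [0.4446, 0.0159, 0.1555]
eef_rot: [-3.141, -0.0, 1.386]
force: [-0.4, 0.7, -2.6]
grip_width: 0.0139
grip_force: 40.0
```

```bash
cat > g.py <<'E'
from h import *
# look for grader with wrist camera
c=cam("wrist");im,d=camera("wrist");cv2.imwrite("pics/w3.png",im)
print(ctrl.get_obs()["grip_width"])
for q in("bay_center","pin_left","pin_right","lid_handle"):
    for r in finder.pinpoint("wrist",q)[:1]: print(q,r["conf"],r["location"],onz(c,[r["location"]],{"bay_center":.05,"lid_handle":.116}.get(q,.064))[0])
plan([.477,-.164,.155],1.297)
E
python3 g.py
```

```text
0.014130513780491004
pin_right 0.67 [283.0, 243.4] [ 0.43687039 -0.01063656  0.064     ]
lid_handle 0.86 [430.2, 411.6] [ 0.54184775 -0.17508305  0.116     ]
shift [-0.8664  0.322   0.0036] turn 0.0149 t 8.15 [0.4446 0.018  0.1557] [-3.1413 -0.      1.3909] 0.014
```

```bash
cat > k.py <<'E'
from h import *
import sys
bx,by,yw=map(float,sys.argv[1:4])
def G(x,y,z): # bay frame mm, z grader
    a=np.array([x,y])*1e-3;C,S=np.cos(yw),np.sin(yw);return [bx+C*a[0]-S*a[1],by+S*a[0]+C*a[1],z*1e-3]
pins=[G(0,60,64),G(0,-60,64),G(0,60,50),G(0,-60,50)]
dk=[G(-52,110,50),G(-52,-110,50),G(60,110,50),G(60,-110,50)]
lid=[G(53,110,75),G(53,-110,75),G(203,-110,75),G(203,110,75)]
out=[]
for n,f,(u0,v0) in(("scene","a1",(265,140)),("side","a2",(190,220))):
    im=cv2.imread(f"pics/{f}.png");c=cam(n);s=5 if n=="scene" else 5
    o=cv2.resize(im[v0:v0+110,u0:u0+145],None,fx=s,fy=s,interpolation=cv2.INTER_CUBIC)
    for L,col in((pins,(0,0,255)),(dk,(255,0,255)),(lid,(255,0,0))):
        for p in proj(c,np.array(L)): cv2.drawMarker(o,tuple(np.round((p-[u0,v0]+.5)*s-.5).astype(int).tolist()),col,cv2.MARKER_CROSS,14,1)
    out.append(o)
    cv2.imwrite(f"pics/{sys.argv[4]}_{n}.png",o)
E
python3 k.py 0.477 -0.164 -0.274 k1
```

```text
(no output)
```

View pics/k1_scene.png

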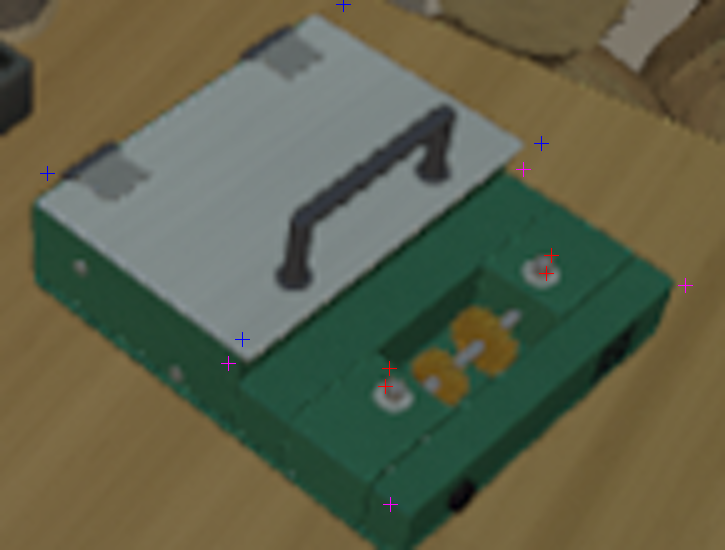

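View pics/k1_side.png

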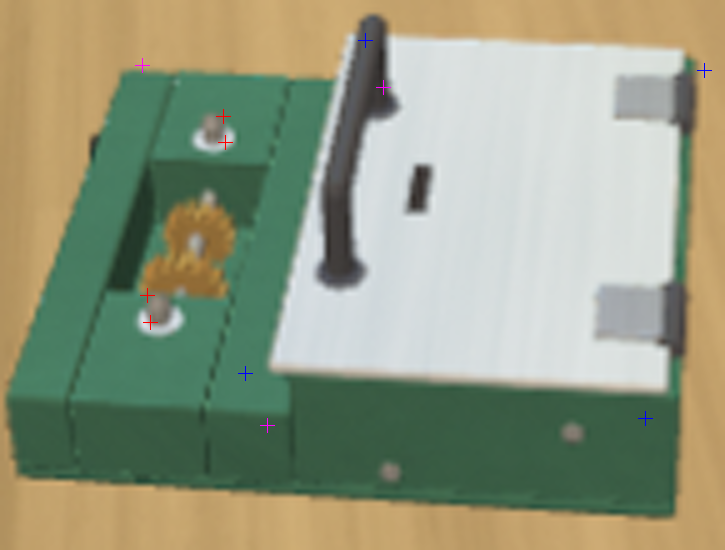

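The overlay shows my first yaw was off. I read the lid corners and pin tips from the two crops and fit the grader pose to them.

```bash
cat > l.py <<'E'
from h import *
from scipy.optimize import least_squares
A=[(53,110,75),(53,-110,75),(203,-110,75),(203,110,75),(0,60,64),(0,-60,64),(0,60,50),(0,-60,50)]
S=np.array([(247,362),(522,148),(317,14),(37,203),(391,383),(543,261),(394,397),(542,272)])/5+[265,140]-.4
B=A+[(-52,110,50),(-52,-110,50)]
T=np.array([(352,36),(270,370),(667,388),(686,50),(211,118),(155,299),(213,137),(160,319),(122,72),(8,398)])/5+[190,220]-.4
cs,cd=cam("scene"),cam("side")
def W(p,L):
    L=np.array(L)*1e-3;C,s=np.cos(p[2]),np.sin(p[2])
    return np.c_[p[0]+C*L[:,0]-s*L[:,1],p[1]+s*L[:,0]+C*L[:,1],L[:,2]]
fs=lambda p:(proj(cs,W(p,A))-S).ravel();fd=lambda p:(proj(cd,W(p,B))-T).ravel()
for f in(fs,fd,lambda p:np.r_[fs(p),fd(p)]):
    r=least_squares(f,[.477,-.164,-.2],loss="soft_l1");print(np.round(r.x,4),np.round(np.abs(f(r.x)).reshape(-1,2).max(1),1))
E
python3 l.py
```

```text
[ 0.4742 -0.1588 -0.2027] [0.2 0.7 0.4 0.5 0.9 0.5 0.6 1. ]
[ 0.4768 -0.164  -0.1987] [0.8 0.4 0.7 0.2 0.6 0.7 0.7 0.7 0.7 1.1]
[ 0.4762 -0.1623 -0.1992] [1.3 1.5 0.7 1.2 1.4 1.6 0.6 0.6 1.1 1.  0.2 0.6 1.1 1.2 0.3 0.2 1.1 1.3]
```

```bash
python3 -c "
from h import *
plan([.465,-.15,.25],1.371)
plan([.465,-.26,.25],1.371)"
```

```text
shift [-0.8083  0.2503 -0.4714] turn 0.0032 t 8.15 [0.4446 0.018  0.1557] [-3.1413 -0.      1.3909] 0.014
shift [-1.3494  0.3487 -0.4714] turn 0.0032 t 8.15 [0.4446 0.018  0.1557] [-3.1413 -0.      1.3909] 0.014
```

Request:
carry_out([
  [[0,0,-0.25],0.003],
  [[-0.2,0.06,-0.47],0.003],
  [[-0.4,0.12,-0.47],0.003],
  [[-0.6,0.18,-0.47],0.003],
  [[-0.81,0.25,-0.47],0.003],
  [[-0.81,0.25,-0.47],0.003],
])

```text
time_s: 8.75
ee_pos: [0.4649, -0.1545, 0.2494]
eef_rot: [-3.141, 0.001, 1.368]
force: [-0.3, 1.5, -3.5]
grip_width: 0.014
grip_force: 40.0
```

Request:
carry_out([
  [[-0.2,0.03,0],0],
  [[-0.4,0.07,0],0],
  [[-0.55,0.1,0],0],
  [[-0.55,0.1,0],0],
  [[-0.55,0.1,0],0],
  [[-0.55,0.1,0],0],
])

```text
time_s: 9.35
ee_pos: [0.4627, -0.2618, 0.2498]
eef_rot: [-3.141, -0.0, 1.372]
force: [-0.1, 0.9, -2.9]
grip_width: 0.0138
grip_force: 40.0
```

```bash
cat > g.py <<'E'
from h import *
c=cam("wrist");im,d=camera("wrist");cv2.imwrite("pics/w4.png",im);np.savez("w4.npz",d=d,K=c[0],D=c[1],o=c[2],M=c[3])
o=ctrl.get_obs();print(o["ee_pos"],o["eef_rot"],o["grip_width"],c[2])
cv2.imwrite("pics/w4b.png",cv2.resize(im,(784,588),interpolation=cv2.INTER_CUBIC))
for q in("bay_center","pin_left","pin_right","lid_handle"):
    for r in finder.pinpoint("wrist",q)[:1]: print(q,r["conf"],r["location"],onz(c,[r["location"]],{"bay_center":.05,"lid_handle":.116}.get(q,.064))[0])
E
python3 g.py
```

```text
[ 0.46271695 -0.26189348  0.24995919] [ 3.14151481e+00 -1.39961339e-04  1.37191127e+00] 0.013612128396659075 [ 0.47577566 -0.18823665  0.42862801]
bay_center 0.92 [279.0, 108.8] [ 0.47536486 -0.16082522  0.05      ]
pin_left 0.56 [277.1, 51.1] [ 0.48544062 -0.10275222  0.064     ]
pin_right 0.92 [275.5, 160.8] [ 0.45939541 -0.21868382  0.064     ]
lid_handle 0.72 [350.5, 101.6] [ 0.54510939 -0.17287382  0.116     ]
```

View pics/w4b.png

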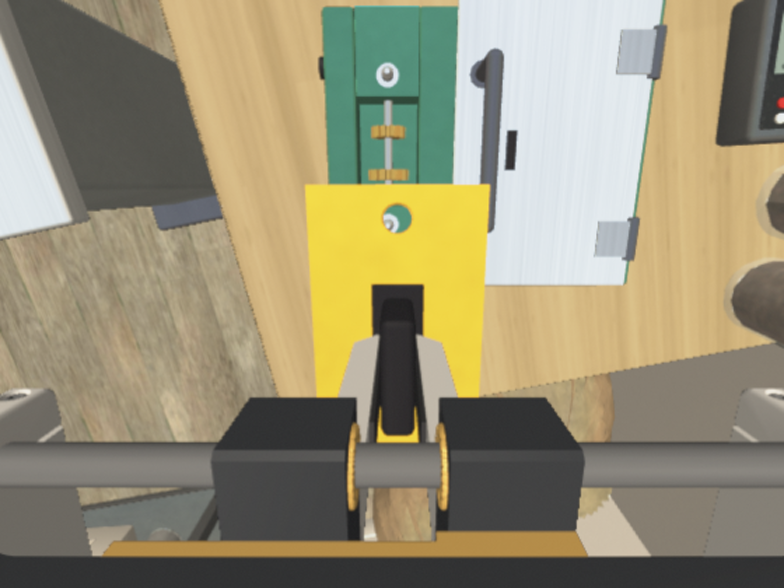

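The wrist view shows the left pin tip at (277,52), the plate's far hole at (283.6,155.7) with the right pin visible through it, and the handle at about (350,100), all in raw pixels. I fit the grader and the held plate from it.

```bash
cat > m.py <<'E'
from h import *
from scipy.optimize import least_squares
z=np.load("w4.npz");c=(z["K"],z["D"],z["o"],z["M"])
A=np.array([(0,60,64),(-52,110,50),(203,-110,75),(0,60,50)])
S=np.array([(388,72.5),(323,7.5),(626,285),(387,75)])/1.4-.2
def W(p,L):
    L=L*1e-3;C,s=np.cos(p[2]),np.sin(p[2]);return np.c_[p[0]+C*L[:,0]-s*L[:,1],p[1]+s*L[:,0]+C*L[:,1],L[:,2]]
r=least_squares(lambda p:(proj(c,W(p,A))-S).ravel(),[.475,-.162,-.2],loss="soft_l1");print(np.round(r.x,4),np.round(proj(c,W(r.x,A))-S,1).tolist())
print("right pin px*1.4",proj(c,W(r.x,np.array([(0,-60,64),(0,-60,50)])))*1.4)
p=onz(c,np.array([(397,218),(306,184),(490,184)])/1.4-.2,.25-.0163+.006)
o=ctrl.get_obs();q=R.from_euler('xyz',o["eef_rot"]).inv().apply(p-o["ee_pos"]);print("hole, far corners in tool frame (expect x 60+e / 75+e)",np.round(q*1e3,1).tolist())
E
python3 m.py
```

```text
[ 0.4736 -0.1616 -0.1935] [[-0.1, -0.4], [-1.3, -0.5], [0.4, 0.4], [0.9, 1.0]]
right pin px*1.4 [[389.17356113 226.59406869]
 [389.47316813 225.09085004]]
hole, far corners in tool frame (expect x 60+e / 75+e) [[61.6, -2.1, 10.3], [76.0, -41.3, 10.3], [76.1, 38.0, 10.3]]
```

```bash
python3 -c "
from h import *
plan([.4751,-.1633,.095],1.3728)"
```

```text
shift [ 0.4993 -0.0372  0.7751] turn -0.0003 t 9.6 [ 0.4625 -0.2626  0.25  ] [3.1413e+00 1.0000e-04 1.3710e+00] 0.0138
```

Request:
carry_out([
  [[0.25,-0.02,0],0],
  [[0.5,-0.037,0],0],
  [[0.5,-0.037,0.2],0],
  [[0.5,-0.037,0.4],0],
  [[0.5,-0.037,0.6],0],
  [[0.5,-0.037,0.72],0],
  [[0.5,-0.037,0.775],0],
  [[0.5,-0.037,0.775],0],
  [[0.5,-0.037,0.775],0],
  [[0.5,-0.037,0.775],0],
])

```text
time_s: 10.6
ee_pos: [0.4758, -0.1641, 0.0964]
eef_rot: [3.139, 0.0, 1.37]
force: [-0.7, 0.1, -2.3]
grip_width: 0.0138
grip_force: 40.0
```

```bash
cat > n.py <<'E'
from h import *
c=cam("wrist");im,d=camera("wrist");o=ctrl.get_obs();print(o["ee_pos"],o["eef_rot"],o["grip_width"])
cs=cam("scene");s,_=camera("scene");t,_=camera("side")
w=cv2.resize(im[90:200,220:360],None,fx=4,fy=4,interpolation=cv2.INTER_CUBIC)
sc=cv2.resize(s[150:240,310:410],(400,360),interpolation=cv2.INTER_CUBIC)
sd=cv2.resize(t[215:305,180:280],(400,360),interpolation=cv2.INTER_CUBIC)
top=np.zeros((600,800,3),np.uint8);top[:240,:560]=w[:240];top[240:,:400]=sc;top[240:,400:]=sd;top[:240,560:]=cv2.resize(im,(240,180))[0:1]*0
top[:180,560:]=cv2.resize(im,(240,180));cv2.imwrite("pics/n1.png",top)
yaw=o["eef_rot"];r=R.from_euler('xyz',yaw)
print("expected hole px",proj(c,o["ee_pos"]+r.apply([[.06,0,.0103],[.0614,-.0018,.0103]])))
E
python3 n.py
```

```text
[ 0.47566403 -0.16406203  0.09617666] [3.13937272e+00 4.79455836e-04 1.37016606e+00] 0.013714346586380974
expected hole px [[286.56902979 156.81224056]
 [283.65142521 154.51000642]]
```

View pics/n1.png

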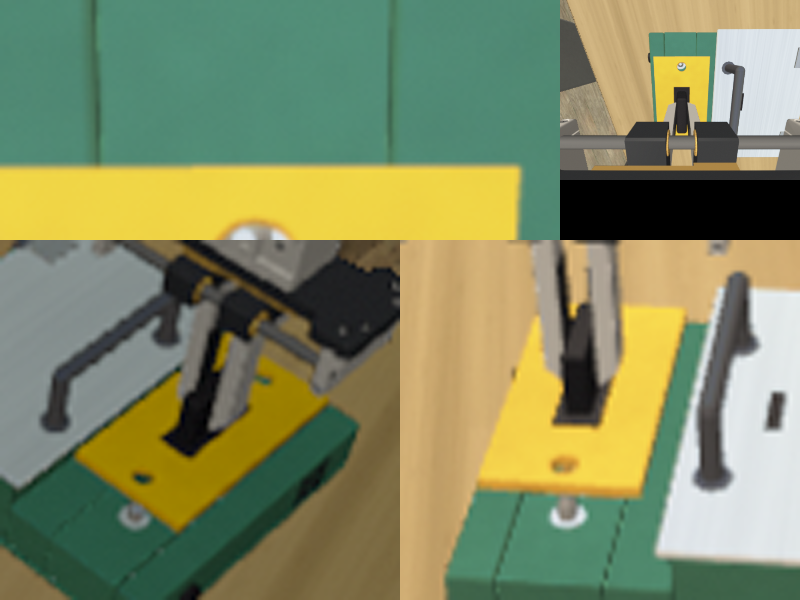

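The composite shows the plate above the deck, with the left pin seen in the wrist view's hole at about (283,150). I zoom into the hole for the fine offset.

```bash
cat > p.py <<'E'
from h import *
c=cam("wrist");im,d=camera("wrist");o=ctrl.get_obs();print(o["time_s"],o["ee_pos"],o["eef_rot"])
np.savez("w5.npz",K=c[0],D=c[1],o=c[2],M=c[3],p=o["ee_pos"],e=o["eef_rot"])
cv2.imwrite("pics/p1.png",cv2.resize(im[135:175,260:310],None,fx=12,fy=12,interpolation=cv2.INTER_CUBIC))
E
python3 p.py
```

```text
10.8 [ 0.47528175 -0.16389861  0.09550909] [3.14048595e+00 2.43362320e-04 1.37015554e+00]
```

View pics/p1.png

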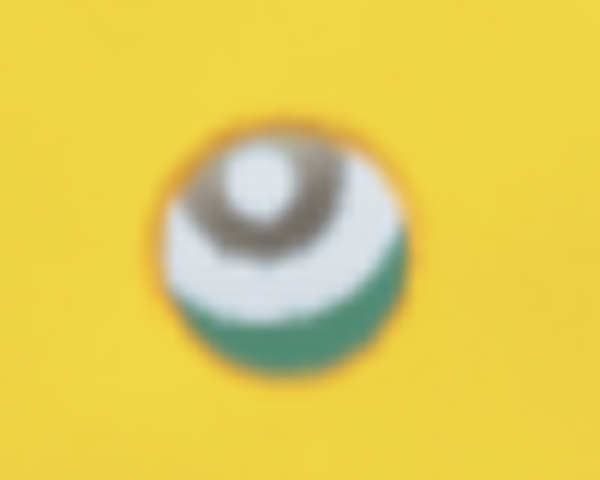

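The zoom shows the hole centre at (285,248) and the pin tip at (262,182), so the pin is a little off centre.

```bash
python3 -c "
from h import *
z=np.load('w5.npz');c=(z['K'],z['D'],z['o'],z['M'])
px=np.array([(285,248),(262,182),(265,190)])/12+[260,135]-.46
h=onz(c,px[:1],.0852)[0];t=onz(c,px[1:2],.064)[0]
r=R.from_euler('xyz',z['e']);print(h,t,'tool mm',r.inv().apply(t-h)*1e3,r.inv().apply(h-z['p'])*1e3)
b=onz(c,px[2:],.05)[0];print(b)
"
```

```text
[ 0.4854796  -0.10378598  0.0852    ] [ 0.4846195  -0.10142161  0.064     ] tool mm [ 2.15068119 -1.33752234 21.19800997] [60.94162505 -1.99840652 10.29205299]
[ 0.48445561 -0.10267047  0.05      ]
```

Request:
carry_out([
  [[0.0105,-0.0065,0],0],
  [[0.0105,-0.0065,0.04],0],
  [[0.0105,-0.0065,0.08],0],
  [[0.0105,-0.0065,0.1],0],
  [[0.0105,-0.0065,0.115],0],
  [[0.0105,-0.0065,0.115],0],
  [[0.0105,-0.0065,0.115],0],
])

```text
time_s: 11.5
ee_pos: [0.4742, -0.1615, 0.0719]
eef_rot: [3.142, 0.0, 1.37]
force: [-0.4, 0.6, -3.4]
grip_width: 0.014
grip_force: 40.0
```

Request:
carry_out([
  [[0,0,0.01],0],
  [[0,0,0.018],0],
  [[0,0,0.024],0],
  [[0,0,0.027],0],
  [[0,0,0.027],0],
  [[0,0,0.027],0],
])

```text
time_s: 12.1
ee_pos: [0.4742, -0.1615, 0.0665]
eef_rot: [3.142, 0.0, 1.37]
force: [0.3, -0.8, -2.9]
grip_width: 0.0139
grip_force: 40.0
```

Request:
carry_out([
  [[0,0,0],0],
  [[0,0,0],0],
  [[0,0,0],0],
  [[0,0,0],0],
  [[0,0,0],0],
  [[0,0,0],0],
], hand=0.2)

```text
time_s: 12.7
ee_pos: [0.4742, -0.1615, 0.0665]
eef_rot: [3.141, 0.0, 1.37]
force: [-0.8, 0.5, 0.7]
grip_width: 0.0374
grip_force: 0.0
```

Request:
carry_out([
  [[0,0,-0.1],0],
  [[0,0,-0.3],0],
  [[0,0,-0.5],0],
  [[0,0,-0.7],0],
  [[0,0,-0.7],0],
  [[0,0,-0.7],0],
])

```text
time_s: 13.3
ee_pos: [0.4742, -0.1615, 0.2066]
eef_rot: [3.141, 0.0, 1.37]
force: [-0.2, -0.2, 0.3]
grip_width: 0.0375
grip_force: 0.0
```

```bash
cat > q.py <<'E'
from h import *
c=cam("wrist");im,d=camera("wrist");o=ctrl.get_obs();print(o["time_s"],o["ee_pos"],o["eef_rot"],o["grip_width"])
cs,_=camera("scene");sd,ds=camera("side");k=cam("side")
hsv=cv2.cvtColor(sd,cv2.COLOR_BGR2HSV);m=(hsv[...,0]>20)&(hsv[...,0]<32)&(hsv[...,1]>180);m[:, :190]=0;m[:215]=0;m[310:]=0;m[:,290:]=0
v,u=np.nonzero(m&(ds>0));P=withdepth(k,np.c_[u,v],ds[v,u]);A=np.c_[P[:,:2]-P[:,:2].mean(0),np.ones(len(P))];print("plate plane",len(P),np.linalg.lstsq(A,P[:,2],rcond=None)[0],"z std",P[:,2].std())
for r in finder.pinpoint("wrist","lid_handle")[:1]: print(r["conf"],r["location"],onz(c,[r["location"]],.122)[0])
top=np.zeros((600,800,3),np.uint8);top[:300,:400]=cv2.resize(im,(400,300));top[:300,400:]=cv2.resize(cs[150:240,310:430],(400,300),interpolation=cv2.INTER_CUBIC);top[300:,:400]=cv2.resize(sd[215:305,180:300],(400,300),interpolation=cv2.INTER_CUBIC);top[300:,400:]=cv2.resize(im[90:180,220:340],(400,300),interpolation=cv2.INTER_CUBIC)
cv2.imwrite("pics/q1.png",top)
E
python3 q.py
```

```text
13.35 [ 0.47383912 -0.16134625  0.20558742] [-3.14063532e+00 -1.86659109e-04  1.37010528e+00] 0.03769545756492899
plate plane 80 [-0.00190961  0.01500463  0.05578136] z std 0.004622739302104052
0.72 [365.8, 213.9] [ 0.545678   -0.17261227  0.122     ]
```

View pics/q1.png

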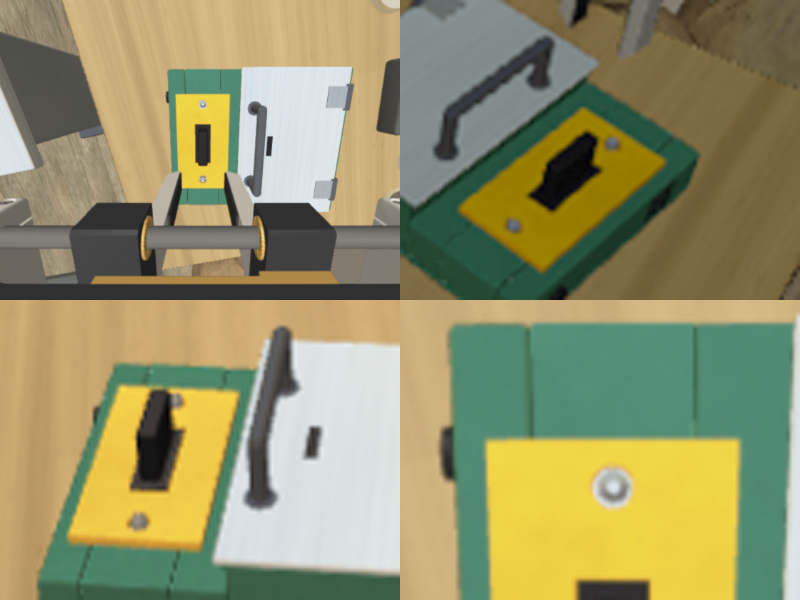

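The plate lies flush: both pins show through their holes, and its top reads about 56 mm. Next is the handle.

```bash
python3 -c "
from h import *
plan([.5458,-.1755,.097],1.3718)"
```

```text
shift [0.0019 0.3685 0.5398] turn -0.0003 t 13.5 [ 0.4737 -0.1613  0.2051] [-3.1393e+00 -4.0000e-04  1.3702e+00] 0.0372
```

Request:
carry_out([
  [[0,0.2,0],0],
  [[0,0.366,0],0],
  [[0,0.366,0],0],
  [[0,0.366,0.2],0],
  [[0,0.366,0.4],0],
  [[0,0.366,0.52],0],
  [[0,0.366,0.546],0],
  [[0,0.366,0.546],0],
])

```text
time_s: 14.3
ee_pos: [0.5454, -0.1759, 0.0969]
eef_rot: [-3.14, -0.0, 1.37]
force: [0.7, -0.1, 1.0]
grip_width: 0.0375
grip_force: 0.0
```

Request:
carry_out([
  [[0,0,0],0],
  [[0,0,0],0],
  [[0,0,0],0],
  [[0,0,0],0],
  [[0,0,0],0],
  [[0,0,0],0],
  [[0,0,0],0],
  [[0,0,0],0],
], hand=1, force=20)

```text
time_s: 15.1
ee_pos: [0.546, -0.1761, 0.098]
eef_rot: [3.141, 0.0, 1.37]
force: [-3.9, 0.4, 6.7]
grip_width: 0.0114
grip_force: 20.0
```

Request:
carry_out([
  [[0,0.011,-0.028],0],
  [[0,0.022,-0.055],0],
  [[0,0.035,-0.083],0],
  [[0,0.0485,-0.1095],0],
  [[0,0.064,-0.135],0],
  [[0,0.0795,-0.16],0],
  [[0,0.097,-0.183],0],
  [[0,0.1145,-0.209],0],
  [[0,0.134,-0.231],0],
  [[0,0.154,-0.254],0],
  [[0,0.154,-0.254],0],
  [[0,0.154,-0.254],0],
])

```text
time_s: 16.3
ee_pos: [0.5748, -0.1819, 0.1495]
eef_rot: [-3.138, -0.0, 1.37]
force: [-20.9, 5.0, 15.0]
grip_width: 0.0112
grip_force: 20.0
```

Request:
carry_out([
  [[0,-0.003,0.0],0],
  [[0,0.017,-0.025],0],
  [[0,0.038,-0.047],0],
  [[0,0.062,-0.067],0],
  [[0,0.0855,-0.085],0],
  [[0,0.11,-0.102],0],
  [[0,0.1355,-0.1185],0],
  [[0,0.1355,-0.1185],0],
  [[0,0.1355,-0.1185],0],
])

```text
time_s: 17.2
ee_pos: [0.6027, -0.1877, 0.1732]
eef_rot: [3.141, 0.0, 1.37]
force: [-7.6, 1.2, 8.3]
grip_width: 0.0114
grip_force: 20.0
```

Request:
carry_out([
  [[0,0.026,-0.017],0],
  [[0,0.052,-0.032],0],
  [[0,0.08,-0.044],0],
  [[0,0.108,-0.056],0],
  [[0,0.137,-0.066],0],
  [[0,0.165,-0.075],0],
  [[0,0.195,-0.083],0],
  [[0,0.224,-0.09],0],
  [[0,0.224,-0.09],0],
  [[0,0.224,-0.09],0],
  [[0,0.224,-0.09],0],
])

```text
time_s: 18.3
ee_pos: [0.6468, -0.1966, 0.1898]
eef_rot: [3.141, 0.0, 1.37]
force: [-2.0, -0.6, 4.6]
grip_width: 0.0113
grip_force: 20.0
```

```bash
cat > r.py <<'E'
from h import *
im,d=camera("scene");s,ds=camera("side");o=ctrl.get_obs();print(o["time_s"],o["ee_pos"],o["force"],o["grip_width"],o["grip_force"])
bx,by,yw=.4742,-.1615,-.2;C,S=np.cos(yw),np.sin(yw)
e=o["ee_pos"];x=(e[0]-bx)*C+(e[1]-by)*S-.203;z=e[2]+.019-.072;print("angle from TCP",np.degrees(np.arctan2(z,-x))-18.7, np.hypot(x,z))
for n,dd in(("scene",d),("side",ds)):
    c=cam(n);v,u=np.mgrid[0:420,0:560];ok=dd>0;P=withdepth(c,np.c_[u[ok],v[ok]],dd[ok])
    X=(P[:,0]-bx)*C+(P[:,1]-by)*S-.203;Y=-(P[:,0]-bx)*S+(P[:,1]-by)*C;Z=P[:,2]-.072
    k=(abs(Y)<.105)&(abs(Y)>.06)&(np.hypot(X,Z)<.16)&(np.hypot(X,Z)>.05)&(Z>.03)
    print(n,k.sum(),np.percentile(np.degrees(np.arctan2(Z[k],-X[k])),[10,50,90]) if k.sum() else "")
top=np.zeros((420,800,3),np.uint8);top[:,:400]=cv2.resize(im[90:270,240:420],(400,420));top[:,400:]=cv2.resize(s[160:340,170:360],(400,420));cv2.imwrite("pics/r1.png",top)
E
python3 r.py
```

```text
18.4 [ 0.64664405 -0.19658553  0.18982627] [-1.94426831 -1.69415069  3.50441902] 0.011281930552056995 20.001351535320282
angle from TCP 60.12796865330944 0.13946923265954586
scene 232 [58.04493027 59.49257309 72.60900264]
side 696 [61.51241723 62.43755864 64.8329204 ]
```

View pics/r1.png

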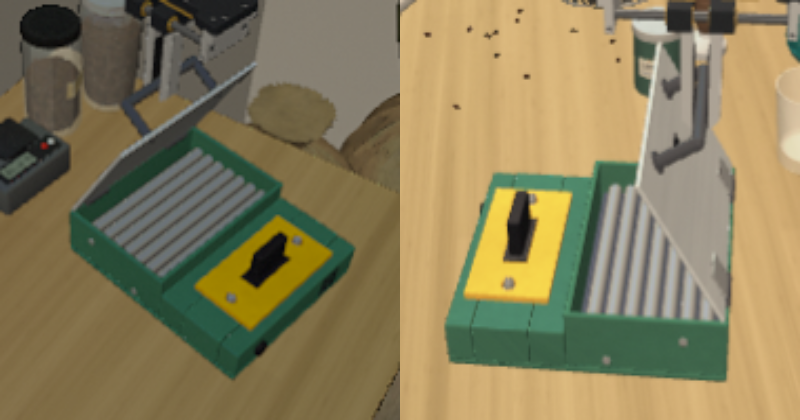

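The lid is open at about 60° with the handle gripped, and the plate is still over its pins. The arm's own position gives 60.1°, and the two cameras give 59.5° and 62.4°.

```bash
python3 -c "
from station import ctrl
print(ctrl.hand_in())"
```

```text
the job is handed in; nothing more can be done
None
```

I handed the job in with the cover plate flush over both pins and released, and the gripper holding the lid at about 60° (59.5–62.4° by three estimates); no verdict was returned.

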